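Turn the sampler's plate over and uncover its port

TASK

Under the low clear shelf of the sampler, turn the hinged plate over by its red handle, like a page, until it lies flat on the other side with its green underside up. Then swivel the small steel cover on that side sideways around its screw, either way, so that the round port beneath it is completely uncovered. Do not knock the shelf, and leave the cups, bottles and other things standing where they are.

Things in the scene. Friction and masses are not known exactly. Their poses are not given: they have to be found in the camera images.
- sampler: White fixed base, 200 (x) by 270 (y) mm, floor 10 mm thick, front edge at x = -90 mm. Origin on the table below the plate's hinge line; x points away from the robot, y left, z up. The hinge line runs along this x axis, 45 mm above the table. Ledges 40 mm high at |y| > 107, x > -40 mm; two steel hinge lugs, 12 by 16 mm, 60 mm high, at y = 0, x = -90 and +68 mm.
- shelf: Fixed clear shelf with aluminium edges over the plate; same origin and axes as the sampler. Spans x = -40 to +110, y = -135 to +135 mm; underside 168 mm, top 176 mm (edges 182 mm) above the table. Carried by two uprights at its rear corners only (x = 87 to 109, y = +-110 mm); front and sides are open.
- plate (a joint): Angle (rad) of the plate about the hinge line: 0 = flat on the sampler's +y side, white face up; pi/2 upright; pi = flat on the -y side, green underside up (end stop). Stiff hinge: stays where left; 1 to 6 N at the handle moves it. Plate: x = -90 to +60 mm, 10 mm thick, reaches 100 mm from the hinge line, so it passes 23 mm below the shelf.
- handle (a point): Grasp point on the red handle, a round bar 12 mm in diameter, parallel to the hinge line and 80 mm from it, sticking out of the plate's front edge from x = -90 to -152 mm (sampler frame), with an 18 mm ball at its end. This point: x = -118 mm, on the bar's axis. It travels a half circle about the hinge line; the bar can turn between the fingers.
- cover (a joint): Swivel angle (rad) of the steel cover about its screw: near 0 = port covered; range -1.4 to 1.4, positive brings the knob towards the hinge line. Port wholly clear beyond 0.75 either way. Stays where it is left, also as the plate turns (friction 0.8 N at the knob). A flat disc, radius 17 mm, 3 mm thick, with an arm, on the plate's green underside.
- cover_knob (a point): Middle of the black knob on the cover: a pin 10 mm in diameter, 20 mm proud of the cover; this point is half way up it and 38 mm from the screw axis. With the plate turned over the knob points up, its top 73 mm above the table (plate's upper face at 50 mm, cover's at 53 mm).
- cover_screw (a point): Head of the pivot screw of the cover, on its axis, at the cover's face; with the plate turned over it is at x = -17, y = -54 mm in the sampler frame. The swivel axis is square to the plate.
- port (a point): Mouth of the round port in the green underside, 21 mm in diameter, 7 mm deep; with the plate turned over it is at x = -55, y = -54 mm in the sampler frame.
- cup_a: Clear plastic cup, 66 mm wide, 75 mm high, on the table; bystander. Origin at its foot.
- cup_b: White plastic cup, 66 mm wide, 75 mm high, on the table; bystander. Origin at its foot.
- amber_bottle: Amber bottle, 60 mm wide, 140 mm high, on the table; bystander. Origin at its foot.
- jar: White jar with blue cap, 52 mm wide, 70 mm high, standing beside the sampler; bystander. Origin at its foot.
- tip_box: Blue box, 80 by 110 by 55 mm, on the table; bystander. Origin at its foot.
- dish: Low white jar lid, 38 mm wide, 12 mm high, on the table in front of the sampler; bystander. Origin at its foot.
- cup_shelf: White cup, 56 mm wide, 60 mm high, standing on the shelf; bystander. Origin at its foot.

How it is judged:
On the way, in this order (a step that is already met when the one before it is completed fails the run):
1. the plate lies turned over, its port still covered (value of joint plate above 3.04 rad and value of joint cover between -0.75 and 0.75 rad), for 0.2 s.
2. the cover is swivelled clear of the port ((value of joint cover above 0.75 rad or value of joint cover below -0.75 rad)), for 0.2 s.
At the end, for the whole second after the job is handed in: The plate lies turned over, green side up, within 0.1 rad of flat (joint above 3.04), the cover is swivelled at least 0.75 rad to either side so that the port is wholly clear, and both are at rest (value of joint plate above 3.04 rad and (value of joint cover above 0.75 rad or value of joint cover below -0.75 rad) and velocity of joint plate between -0.05 and 0.05 rad/s and velocity of joint cover between -0.05 and 0.05 rad/s); the robot touches nothing.
It fails at once if a cup, bottle, jar, box or lid is shifted by more than 30 mm or tipped over (distance of any of cup_a, cup_b, amber_bottle, jar, tip_box, dish, cup_shelf from where it was at the start of the episode above 0.03 m or angle between any of cup_a, cup_b, amber_bottle, jar, tip_box, dish, cup_shelf's own z axis and vertical above 0.5 rad).
It fails at once if the shelf is knocked (more than 10 N) (contact force between any of the arm, the fingers and shelf above 10 N).
It also fails if it takes over 51 s, if anything falls off the work surface, if the arm or the gripper's body presses on something with over 40 N, if the wrist force passes 120 N, or if a joint passes its speed limit or range.

ROBOT

A 7-joint arm with a two-finger parallel gripper is mounted at the origin on the work surface. World frame = base frame: x ahead of the robot, y to its left, z up, the work surface at z = 0. Lengths are in m, angles in rad, forces in N, time in s.
With the tool pointing down it reaches from about 0.4 to 0.85 m from the base axis. Payload 4.5 kg.
Tool frame: the origin (TCP) lies between the finger pads; the fingertips stand 19 mm ahead of it and the grasp point (between the pads) is the TCP (r.tips_ahead is the distance from the TCP to the fingertips, in m); z points along the fingers, y is the line along which they close (so a half turn about z gives the same grasp; the last joint's range is limited). The gripper opens to 88 mm and grips with 3 to 60 N. Pads are 18 mm wide; open, the fingers measure 123 mm over their backs; the gripper's body (75 mm by 187 mm) begins 45 mm behind the grasp point.
Start: joints at [-1.111, 0.689, -0.195, 1.565, 0.157, 0.902, -0.215], TCP at [0.258, 0.569, 0.222] pointing down, gripper open.
Joint ranges: [-3.01, 3.01], [-0.46, 2.08], [-1.47, 1.51], [0.13, 2.56], [-1, 4.14], [0.04, 2.09], [-2.66, 2.66]. Speed limits (rad/s): [2.57, 2.57, 3.14, 3.14, 3.14, 3.14, 3.14].

INTERFACE

Orientations are given as a unit quaternion [x, y, z, w].
In Python, from plant import r, cams, models gives the robot as it stands. The module is installed in compiled form; this text tells all that it offers.
- The arm moves only by the tool jog_arm, never from a script. Its arguments are lists of equal length, an entry for each row: "turn": the turn, a rotation vector about the tool's x, y, z in rad, a list of three; "translation": the shift along the tool's x, y, z in m, a list of three; "grip": the closure, from 0 (fully open) to 1 (shut). In form: {"turn": [[ax, ay, az], ...], "translation": [[tx, ty, tz], ...], "grip": [grip, ...]}. A call has 1 to 20 rows; each row is the pose to reach, as a shift and turn from the pose commanded when the call began, along the tool's axes at that moment; what a row does not reach only later rows make up. A row lasts 1/8 s, in which the tool goes at most 62.5 mm and 10.7 degrees, less where a joint would pass 70% of its speed; a pose out of reach is approached as far as the arm can. A call with a gripper value outside its range is refused whole. The fingers move at their own pace and stop on an object; "force" is the grip in N (left out, the last holds). Time passes only in rows, so rows that repeat a pose let the fingers close. It gives the time, the measured TCP pose, the force, the opening and the grip force at its end, in the units of the state.
- r.get_state(): the state, without advancing time (a new reading comes with each control period).
- cams.snapshot(name): name is "scene" or "top"; returns the picture (480x640x3 uint8, red, green, blue); there is no depth.
- cams.camera_params(name): a dict with "fx", "fy", "cx", "cy" (pixels), "k1" (the pictures are not rectified: a ray, as slopes to the right and down, at radius r is drawn at 1 + k1 r^2 times it, then the intrinsics apply), "eye" and "orientation" of the camera in the world. Camera axes: x right, y up, looking along -z (the intrinsics and any distortion apply to the point x, -y, -z); pixel columns grow to the right and rows downward; lengths in m; the calibration is good to about 2 mm. A picture is of the moment at which its call begins. camera_params takes no time and is no camera call.
- r.finish_job(): hands the job in; it is judged then, once.
Trained networks look in the newest picture that a camera, given by its name, has taken for a name from the list of things; names that differ only in an ending like _2 or _b are one class to them, and where a whole thing is asked for, a point or a joint stands for the part that bears it (a point fixed in the world has none). Each returns a list of dicts, best first, with "p" (0 to 1); they miss things now and then, are a little off and sometimes report something else, mostly with a low value. They report only what shows in the picture. A call takes as long as a camera call.
- models.find_in(camera, name): "position" ([x, y, z] in m, in world coordinates, good to about 4 mm: the middle of the surface that is visible of it).
- models.masks_of(camera, name): "pixels" (480x640 bool, what is visible of it).
- models.place_of(camera, name): "position" ([x, y, z] in m, in world coordinates, good to about 4 mm: a listed point, or the origin of a listed thing).
The state is a dict: "clock": time; "q": joint angles; "qd": joint speeds; "joint_torque": joint torques, N m; "tool_pos": TCP position; "eef_rot": TCP orientation; "contact_force": force on the tool from outside, world axes, zero at the start; "moment": the same for the moment, N m; "opening": opening from 0.0 (shut) to 1.0 (fully open); "finger_force": force on a finger pad.
Only numpy, scipy, OpenCV 4.12 (cv2) and the standard library are available. Lean on these libraries where they do the work, as an engineer would, in place of code of your own. Each camera call takes 0.05 s, during which the arm holds its last target. There are 200 camera calls.

## Working session

There is one attempt and no reset: what is moved stays moved. The work goes in short steps, Python scripts to look and compute and a tool call to move; the robot and the scene stay as the last step left them, time stands still between calls to the robot, and variables do not carry over. Pictures are saved under pics/ and viewed, at most 10 in all, crops included, and the job is handed in when it is done.

Besides the shell and the picture viewer there is one more tool, called as name(argument=value, ...) on one line, values as JSON. jog_arm: Moves the arm, as the interface text tells. Its arguments: {"type":"object","properties":{"turn":{"type":"array"},"translation":{"type":"array"},"grip":{"type":"array"},"force":{"type":"number"}},"required":["turn","translation","grip"]}

```bash
mkdir -p pics; python3 - <<'E'
from plant import r,cams,models
import cv2
for c in("scene","top"):
    cv2.imwrite(f"pics/{c}0.png",cams.snapshot(c)[:,:,::-1])
    p=cams.camera_params(c);print(c,p)
    for n in("sampler","handle","dish","jar","cup_a","amber_bottle","tip_box","cup_shelf","shelf"):
        print(n,[([round(float(v),3) for v in d["position"]],round(float(d["p"]),2)) for d in models.place_of(c,n)[:3]])
s=r.get_state();print(s)
E
```

```text
scene {'fx': 526.0496479357217, 'fy': 526.0496479357217, 'cx': 322.7434630181472, 'cy': 239.82561189815343, 'k1': -0.02718879179787286, 'eye': array([-0.09801226,  0.30888935,  1.36247796]), 'orientation': array([-0.13106051,  0.22177354,  0.83210462, -0.49116346])}
sampler [([0.674, 0.076, -0.005], 0.88), ([0.608, 0.121, 0.068], 0.74)]
handle [([0.542, 0.129, 0.076], 0.87)]
dish []
jar [([0.682, 0.282, 0.003], 0.71)]
cup_a [([0.495, -0.417, -0.002], 0.79)]
amber_bottle [([0.332, 0.45, 0.002], 0.68)]
tip_box [([0.653, -0.468, -0.002], 0.6), ([0.331, 0.45, 0.001], 0.28)]
cup_shelf [([0.736, 0.066, 0.174], 0.92), ([0.332, 0.448, -0.001], 0.2)]
shelf [([0.611, 0.122, 0.065], 0.2)]
top {'fx': 502.5239617889351, 'fy': 502.5239617889351, 'cx': 320.63258701943266, 'cy': 239.62292717182154, 'k1': -0.0010095693238400057, 'eye': array([ 0.33238099, -0.03018939,  1.27998981]), 'orientation': array([-0.06254018,  0.06171664,  0.71108044, -0.69759902])}
sampler [([0.672, 0.073, 0.003], 0.71)]
handle [([0.544, 0.131, 0.077], 0.79)]
dish [([0.47, 0.055, 0.001], 0.68)]
jar [([0.683, 0.282, -0.001], 
[... 283 characters left out ...]
k': 1.0, 'q': array([-1.11119304,  0.68907531, -0.19457266,  1.56527018,  0.15727167,
        0.90250508, -0.21509554]), 'qd': array([ 0.00137908,  0.00082212,  0.00041975, -0.00233695,  0.00129302,
        0.00146442,  0.00130572]), 'joint_torque': array([-7.29730127e-04, -5.27491844e+01, -1.26734935e+00, -1.53748477e+01,
       -5.19795029e-02, -7.29371386e-04,  1.91104749e-05]), 'tool_pos': array([0.25815795, 0.56923664, 0.22196541]), 'eef_rot': array([2.11304491e-01, 9.77420282e-01, 6.02042276e-05, 4.07006526e-06]), 'contact_force': array([-0.39321384, -0.46460784, -0.42335129]), 'moment': array([-0.03237198,  0.03776538, -0.00935902]), 'finger_force': 0.0, 'opening': 0.9992319573261012}
```

View pics/scene0.png

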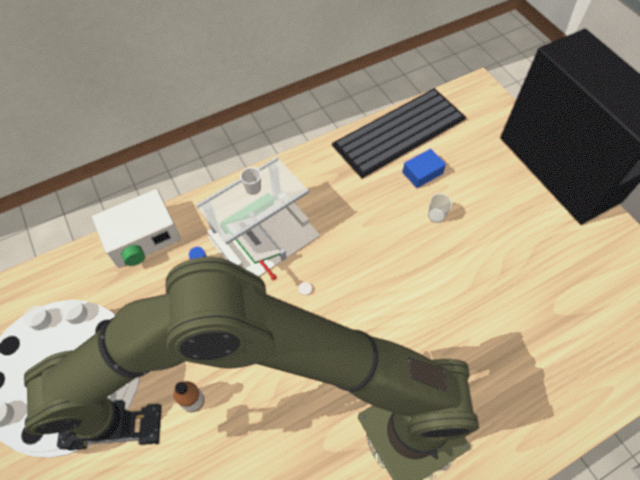

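View pics/top0.png

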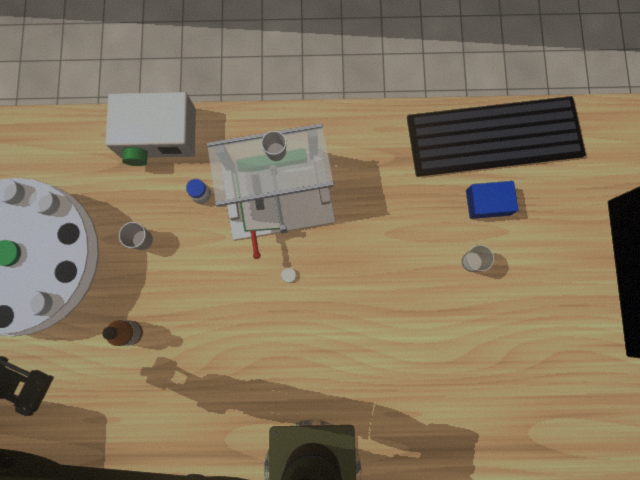

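The pictures show the sampler in the top view at about (270,180), yawed about 10°, with the plate partly raised. The red handle runs (253,232) to (257,258) and the dish is at (289,275). I'll refine the yaw and the handle line.

```bash
cat >h.py <<'E'
from plant import r,cams,models
import numpy as np,cv2
from scipy.spatial.transform import Rotation as R
def undist(c,uv):
    p=cams.camera_params(c);K=np.array([[p['fx'],0,p['cx']],[0,p['fy'],p['cy']],[0,0,1]])
    return cv2.undistortPoints(np.float64(uv).reshape(-1,1,2),K,np.array([p['k1'],0,0,0,0.])).reshape(-1,2)
def ray(c,uv):
    p=cams.camera_params(c);a=undist(c,uv);d=np.c_[a[:,0],-a[:,1],-np.ones(len(a))]
    return np.array(p['eye']),R.from_quat(p['orientation']).apply(d)
def atz(c,uv,z):
    e,d=ray(c,uv);return e+d*((z-e[2])/d[:,2])[:,None]
def meet(uva,uvb):
    e1,d1=ray("scene",[uva]);e2,d2=ray("top",[uvb]);A=np.c_[d1[0],-d2[0]]
    s=np.linalg.lstsq(A,e2-e1,rcond=None)[0];a=e1+s[0]*d1[0];b=e2+s[1]*d2[0];return (a+b)/2,np.linalg.norm(a-b)
E
python3 - <<'E'
from h import *
ends={}
for c in("scene","top"):
    im=cams.snapshot(c).astype(int)
    m=(im[:,:,0]>110)&(im[:,:,1]<80)&(im[:,:,2]<80); m[:, :235]=0; m[:,300:]=0; m[:210]=0;m[300:]=0
    p=np.argwhere(m)[:,::-1].astype(float); mu=p.mean(0); v=np.linalg.svd(p-mu)[2][0]; v*=np.sign(v[1]); t=(p-mu)@v
    ends[c]=(mu+v*t.min(),mu+v*t.max());print(c,len(p),ends[c])
for i in(0,1):print(meet(ends["scene"][i],ends["top"][i]))
im1=cv2.imread("pics/top0.png")[118:288,200:345];im2=cv2.imread("pics/scene0.png")[150:300,190:325]
a=cv2.resize(im1,(400,469),interpolation=2);b=cv2.resize(im2,(400,444),interpolation=2)
o=np.zeros((470,800,3),np.uint8);o[:469,:400]=a;o[:444,400:]=b;cv2.imwrite("pics/crop.png",o)
E
```

```text
scene 42 (array([260.95211162, 261.03783142]), array([274.21678824, 277.82873911]))
top 100 (array([252.09482151, 229.98723557]), array([255.90375466, 258.28218668]))
(array([0.57264024, 0.13508543, 0.07652525]), np.float64(0.0024988434442505415))
(array([0.50263582, 0.12577186, 0.08679143]), np.float64(0.0015808121798610816))
```

View pics/crop.png

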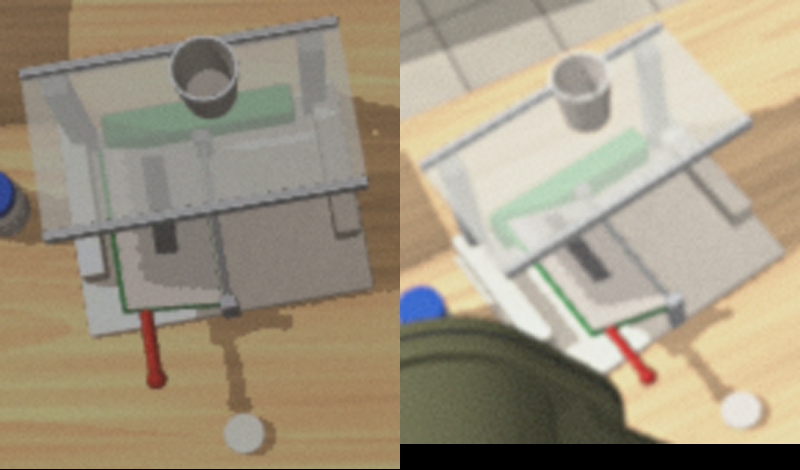

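The crop shows the plate raised about 0.4 rad, with the front base corners at (92,335) and (371,287) and the shelf's front edge from (45,240) to (366,185).

```bash
python3 - <<'E'
from h import *
f=lambda l:[(200+x/2.759,118+y/2.759) for x,y in l]
for l,z in(([(92,335),(371,287)],.01),([(45,240),(366,185)],.182),([(22,74),(336,20)],.182)):
    p=atz("top",f(l),z);d=p[0]-p[1];print(p.round(3),np.linalg.norm(d).round(3),np.degrees(np.arctan2(-d[0],d[1])).round(2), p.mean(0).round(3))
E
```

```text
[[ 0.563  0.193  0.01 ]
 [ 0.604 -0.067  0.01 ]] 0.264 8.85 [0.583 0.063 0.01 ]
[[ 0.611  0.202  0.182]
 [ 0.652 -0.06   0.182]] 0.266 8.93 [0.632 0.071 0.182]
[[ 0.754  0.224  0.182]
 [ 0.796 -0.038  0.182]] 0.266 9.17 [0.775 0.093 0.182]
```

```bash
cat >>h.py <<'E'
O=np.array([.672,.076,0]);Y=R.from_euler('z',.155)
def ori(t,psi=0):  # tilt t: fingers lean forward (local +x); psi: yaw about local z
    s,c=np.sin(t),np.cos(t);return Y*R.from_euler('z',psi)*R.from_matrix(np.array([[-c,0,-s],[0,1,0],[s,0,-c]]).T)
def go(rows):  # (local xyz, tilt)
    s=r.get_state();R0=R.from_quat(s['eef_rot']);p0=s['tool_pos']
    print('clock',s['clock'],'local',(Y.inv().apply(p0-O)).round(4),'open',s['opening'],'F',np.round(s['contact_force'],1))
    for w in rows:
        print(w,(R0.inv().apply(O+Y.apply(w[0])-p0)).round(3),(R0.inv()*ori(*w[1:])).as_rotvec().round(3))
E
python3 - <<'E'
from h import *
go([((-.2,.2,.25),.35),((-.122,.0733,.17),.35)])
E
```

```text
clock 1.1 local [-0.3327  0.5512  0.222 ] open 1.0014396076225234 F [-0.5 -0.2  0.7]
((-0.2, 0.2, 0.25), 0.35) [-0.304 -0.221 -0.028] [-0.101 -0.34  -0.575]
((-0.122, 0.0733, 0.17), 0.35) [-0.438 -0.284  0.052] [-0.101 -0.34  -0.575]
```

jog_arm(turn=[[0,0,0],[-0.03,-0.1,-0.17],[-0.05,-0.18,-0.3],[-0.08,-0.26,-0.45],[-0.1,-0.34,-0.575],[-0.1,-0.34,-0.575],[-0.1,-0.34,-0.575],[-0.1,-0.34,-0.575],[-0.1,-0.34,-0.575],[-0.1,-0.34,-0.575],[-0.1,-0.34,-0.575],[-0.1,-0.34,-0.575],[-0.1,-0.34,-0.575],[-0.1,-0.34,-0.575],[-0.1,-0.34,-0.575],[-0.1,-0.34,-0.575]], translation=[[0,0,-0.03],[-0.05,-0.04,-0.03],[-0.1,-0.08,-0.03],[-0.15,-0.11,-0.03],[-0.2,-0.15,-0.03],[-0.25,-0.18,-0.03],[-0.304,-0.221,-0.03],[-0.304,-0.221,-0.03],[-0.304,-0.221,-0.03],[-0.35,-0.24,0],[-0.39,-0.26,0.03],[-0.438,-0.284,0.052],[-0.438,-0.284,0.052],[-0.438,-0.284,0.052],[-0.438,-0.284,0.052],[-0.438,-0.284,0.052]], grip=[0,0,0,0,0,0,0,0,0,0,0,0,0,0,0,0])

```text
clock: 3.1
tool_pos: [0.5394, 0.1314, 0.1703]
eef_rot: [-0.078, 0.982, 0.013, 0.174]
contact_force: [0.7, 0.6, -0.9]
opening: 1.002
finger_force: 0.0
```

```bash
python3 - <<'E'
from h import *
print(r.get_state()['q'].round(2))
for c in("scene","top"):
    im=cams.snapshot(c);cv2.imwrite(f"pics/{c}1.png",im[:,:,::-1])
    print([(Y.inv().apply(d["position"]-O).round(3),round(float(d["p"]),2)) for d in models.place_of(c,"handle")[:2]])
a=cv2.imread("pics/scene1.png")[100:340,150:400];b=cv2.imread("pics/top1.png")[100:340,150:400]
cv2.imwrite("pics/c1.png",cv2.resize(np.hstack([a,b]),(800,384)))
go([((-.122,.0733,.14),.35),((-.122,.0733,.076),.35)])
E
```

```text
[-0.4   0.59  0.05  2.19  1.23  0.04  0.15]
[(array([-0.115,  0.066,  0.077]), 0.95)]
[(array([-0.12 ,  0.07 ,  0.078]), 0.94)]
clock 3.3 local [-0.1224  0.074   0.1701] open 0.9989070355988675 F [-0.  -0.9  0.1]
((-0.122, 0.0733, 0.14), 0.35) [ 0.01  -0.001  0.028] [-0.001 -0.     0.001]
((-0.122, 0.0733, 0.076), 0.35) [ 0.032 -0.001  0.089] [-0.001 -0.     0.001]
```

View pics/c1.png

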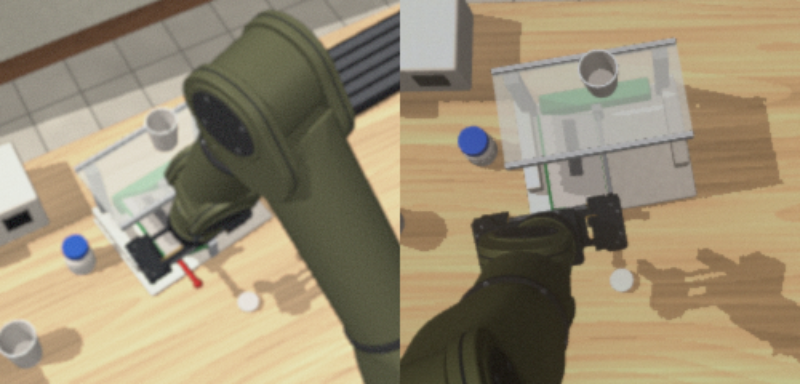

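Pose reached but joint 6 is at its limit, so I'll use less tilt. The handle is between the open fingers. Going down now.

```bash
python3 - <<'E'
from h import *
go([((-.122,.071,.15),.15),((-.122,.071,.077),.15)])
E
```

```text
clock 3.3 local [-0.1224  0.074   0.1701] open 0.9989070355988675 F [-0.  -0.9  0.1]
((-0.122, 0.071, 0.15), 0.15) [ 0.007 -0.003  0.019] [-0.001  0.2    0.001]
((-0.122, 0.071, 0.077), 0.15) [ 0.032 -0.003  0.088] [-0.001  0.2    0.001]
```

jog_arm(turn=[[0,0.1,0],[0,0.2,0],[0,0.2,0],[0,0.2,0],[0,0.2,0],[0,0.2,0],[0,0.2,0],[0,0.2,0],[0,0.2,0],[0,0.2,0],[0,0.2,0],[0,0.2,0],[0,0.2,0],[0,0.2,0]], translation=[[0.004,-0.002,0.01],[0.007,-0.003,0.019],[0.015,-0.003,0.042],[0.024,-0.003,0.065],[0.032,-0.003,0.088],[0.032,-0.003,0.088],[0.032,-0.003,0.088],[0.032,-0.003,0.088],[0.032,-0.003,0.088],[0.032,-0.003,0.088],[0.032,-0.003,0.088],[0.032,-0.003,0.088],[0.032,-0.003,0.088],[0.032,-0.003,0.088]], grip=[0,0,0,0,0,0,1,1,1,1,1,1,1,1], force=25)

```text
clock: 5.05
tool_pos: [0.5402, 0.1266, 0.0763]
eef_rot: [-0.077, 0.994, 0.005, 0.074]
contact_force: [0.4, 0.4, -0.2]
opening: 0.118
finger_force: 0.0
```

```bash
python3 - <<'E'
from h import *
s=r.get_state();print(s['q'].round(2),s['finger_force'])
p=Y.inv().apply(s['tool_pos']-O);y,z=p[1],p[2]-.045
print(np.hypot(y,z),np.arctan2(z,y))
A0=np.arctan2(z,y);ra=.080
go([((-.122,ra*np.cos(a),.045+ra*np.sin(a)),.15) for a in np.linspace(A0+.15,np.pi,19)])
E
```

```text
[-0.13  0.8  -0.32  2.04  0.99  0.31  0.44] 0.0
0.07700756628601362 0.4180606206111008
clock 5.05 local [-0.1224  0.0704  0.0763] open 0.11750951160436261 F [ 0.4  0.4 -0.2]
((-0.122, np.float64(0.06743567540030736), np.float64(0.08803986156232826)), 0.15) [-0.002 -0.003 -0.012] [-0.001 -0.001  0.   ]
((-0.122, np.float64(0.06061496546962295), np.float64(0.09720944321783577)), 0.15) [-0.003 -0.01  -0.021] [-0.001 -0.001  0.   ]
((-0.122, np.float64(0.05255730003446283), np.float64(0.10531359890677602)), 0.15) [-0.005 -0.018 -0.029] [-0.001 -0.001  0.   ]
((-0.122, np.float64(0.0434271099995718), np.float64(0.11218694900860651)), 0.15) [-0.006 -0.027 -0.035] [-0.001 -0.001  0.   ]
((-0.122, np.float64(0.03341071302978838), np.float64(0.11768923066618005)), 0.15) [-0.007 -0.037 -0.041] [-0.001 -0.001  0.   ]
((-0.122, np.float64(0.022712511408786162), np.float64(0.12170816009725274)), 0.15) [-0.007 -0.048 -0.045] [-0.001 -0.001  0.   ]
((-0.122, np.float64(0.011550820849204184), np.float64(0.12416172394351699)), 0.15) [-0.007 -0.059 -0.047] [-0.001 -0.001  0.   ]
((-0.122, np.float64(0
[... 826 characters left out ...]
54047632732)), 0.15) [-0.003 -0.131 -0.021] [-0.001 -0.001  0.   ]
((-0.122, np.float64(-0.06727010529642705), np.float64(0.0882981862600227)), 0.15) [-0.002 -0.138 -0.012] [-0.001 -0.001  0.   ]
((-0.122, np.float64(-0.07275316847037748), np.float64(0.07827125602559773)), 0.15) [-0.001 -0.143 -0.002] [-0.001 -0.001  0.   ]
((-0.122, np.float64(-0.07675157465392539), np.float64(0.0675653670066081)), 0.15) [ 0.001 -0.147  0.009] [-0.001 -0.001  0.   ]
((-0.122, np.float64(-0.07918372930190277), np.float64(0.05639899179063587)), 0.15) [ 0.003 -0.15   0.02 ] [-0.001 -0.001  0.   ]
((-0.122, np.float64(-0.08), np.float64(0.045000000000000005)), 0.15) [ 0.004 -0.15   0.031] [-0.001 -0.001  0.   ]
```

jog_arm(turn=[[0,0,0],[0,0,0]], translation=[[0,0,0],[0,0,0]], grip=[1,1])

```text
clock: 5.3
tool_pos: [0.5403, 0.1266, 0.0763]
eef_rot: [-0.077, 0.994, 0.005, 0.074]
contact_force: [0.1, -0.7, -0.2]
opening: 0.008
finger_force: 0.0
```

```bash
python3 - <<'E'
from h import *
for c in("scene","top"):
    im=cams.snapshot(c);cv2.imwrite(f"pics/{c}2.png",im[:,:,::-1])
    print([(Y.inv().apply(d["position"]-O).round(3),round(float(d["p"]),2)) for d in models.place_of(c,"handle")[:2]])
    m=models.masks_of(c,"handle")
    for d in m[:2]:
        p=np.argwhere(d["pixels"]);print(c,d["p"],len(p),p.min(0),p.max(0))
a=cv2.imread("pics/scene2.png")[190:330,200:340];b=cv2.imread("pics/top2.png")[160:300,190:330]
cv2.imwrite("pics/c2.png",cv2.resize(np.hstack([a,b]),(800,400),interpolation=2))
E
```

```text
[(array([-0.118,  0.068,  0.079]), 0.55)]
scene 0.59 305 [232 236] [279 276]
scene 0.53 374 [167 240] [191 260]
[]
top 0.66 650 [195 239] [215 277]
```

View pics/c2.png

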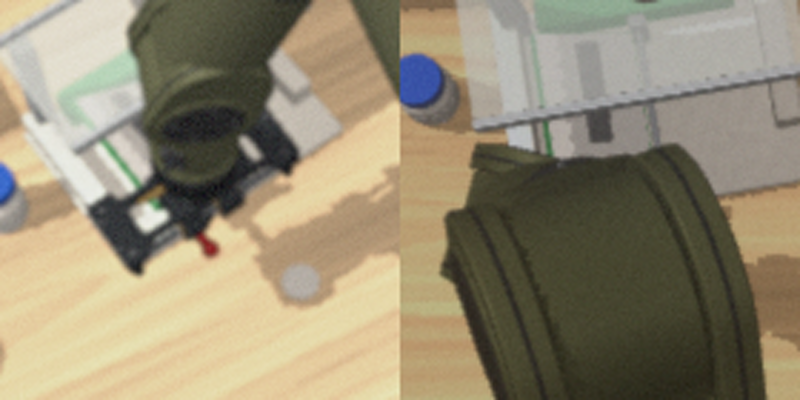

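```bash
cat >>h.py <<'E'
def proj(c,P):
    p=cams.camera_params(c);q=R.from_quat(p['orientation']).inv().apply(O+Y.apply(P)-p['eye']);a=np.array([q[0],-q[1]])/-q[2]
    a*=1+p['k1']*(a@a);return np.array([p['fx']*a[0]+p['cx'],p['fy']*a[1]+p['cy']]).round(1)
E
python3 - <<'E'
from h import *
for c in("scene","top"):
    for k in(0,1,2):
        im=cv2.imread(f"pics/{c}{k}.png")[:,:,::-1].astype(int)
        m=(im[:,:,0]>90)&(im[:,:,1]<75)&(im[:,:,2]<75)&(im[:,:,0]>1.8*im[:,:,1]);m[:,:235]=0;m[:,300:]=0;m[:210]=0;m[300:]=0
        p=np.argwhere(m)[:,::-1]
        if len(p): b=p[p[:,1]>p[:,1].max()-6];print(c,k,len(p),p[:,1].max(),b.mean(0).round(1))
    for A in(0,.2,.3,.4,.5,.6,.7):
        P=lambda x:(x,.08*np.cos(A),.045+.08*np.sin(A));print(A,proj(c,P(-.152)),proj(c,P(-.09)))
s=r.get_state();P=Y.inv().apply(s['tool_pos']-O);print(P,proj("scene",P))
E
```

```text
scene 0 36 278 [272.5 275.7]
scene 1 37 278 [272.6 275.8]
scene 2 22 278 [272.2 275.6]
0 [272.7 283.5] [260.  267.6]
0.2 [272.7 280.6] [259.9 264.7]
0.3 [273.1 279. ] [260.2 263. ]
0.4 [273.7 277.3] [260.7 261.2]
0.5 [274.5 275.4] [261.5 259.3]
0.6 [275.6 273.4] [262.5 257.3]
0.7 [276.9 271.4] [263.7 255.3]
top 0 115 258 [256.3 255.1]
0 [255.5 257.7] [251.8 233.6]
0.2 [255.3 256.7] [251.5 232.2]
0.3 [255.7 256.1] [251.9 231.5]
0.4 [256.4 255.5] [252.6 230.7]
0.5 [257.5 254.8] [253.6 229.9]
0.6 [258.8 254.1] [254.9 229.1]
0.7 [260.5 253.3] [256.6 228.2]
[-0.12230804  0.07030788  0.07629128] [268.4 268.8]
```

```bash
python3 - <<'E'
from h import *
a=cv2.imread("pics/scene2.png")[225:290,225:311]
b=cv2.resize(a,(774,585),interpolation=cv2.INTER_CUBIC)
s=r.get_state();T=R.from_quat(s['eef_rot']);loc=lambda o:Y.inv().apply(s['tool_pos']+T.apply(o)-O)
for o,col in(((0,0,0),(0,255,255)),((0,0,.019),(255,255,0)),((0,0,-.045),(255,0,255))):
    u=(proj("scene",loc(o))-[225,225]+.5)*9;cv2.circle(b,tuple(int(v) for v in u),5,col,2)
for x in(-.09,-.122,-.152):
    u=(proj("scene",(x,.0737,.076))-[225,225]+.5)*9;cv2.circle(b,tuple(int(v) for v in u),5,(0,255,0),1)
cv2.imwrite("pics/c3.png",np.clip(b*1.3,0,255).astype(np.uint8))
E
```

```text
(no output)
```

View pics/c3.png

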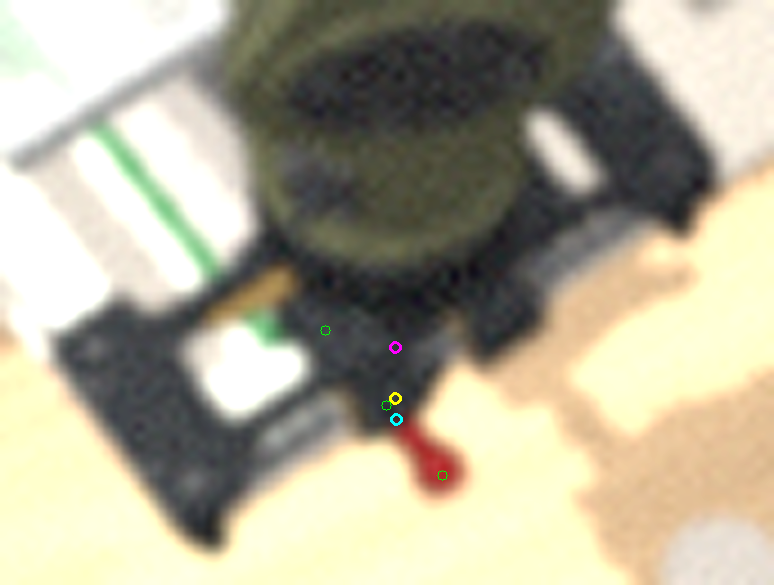

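The shut fingers cover the bar and the ball at (440,470) hasn't moved, so it is unclear whether the bar is gripped. I'll test with a small move along the arc.

jog_arm(turn=[[0,0,0],[0,0,0],[0,0,0]], translation=[[-0.001,-0.003,-0.007],[-0.002,-0.007,-0.014],[-0.002,-0.007,-0.014]], grip=[1,1,1])

```text
clock: 5.98
tool_pos: [0.5419, 0.119, 0.0912]
eef_rot: [-0.077, 0.994, 0.005, 0.075]
contact_force: [1.0, 0.4, -0.2]
opening: 0.008
finger_force: 0.0
```

```bash
python3 - <<'E'
from h import *
c="scene";im=cams.snapshot(c);cv2.imwrite("pics/scene3.png",im[:,:,::-1]);im=im.astype(int)
m=(im[:,:,0]>90)&(im[:,:,1]<75)&(im[:,:,2]<75)&(im[:,:,0]>1.8*im[:,:,1]);m[:,:235]=0;m[:,300:]=0;m[:210]=0;m[300:]=0
p=np.argwhere(m)[:,::-1];b=p[p[:,1]>p[:,1].max()-6];print(len(p),b.mean(0))
go([])
E
```

```text
31 [272.66666667 275.80952381]
clock 6.025 local [-0.1221  0.0629  0.0909] open 0.00425651932917876 F [-0.5  0.1  0.1]
```

jog_arm(turn=[[0,0,0],[0,0,0],[0,0,0],[0,0,0]], translation=[[0.0,0.0,-0.03],[0.0,0.0,-0.06],[0,0.04,-0.06],[0,0.04,-0.06]], grip=[1,1,1,1])

```text
clock: 6.52
tool_pos: [0.526, 0.162, 0.1505]
eef_rot: [-0.08, 0.994, 0.007, 0.075]
contact_force: [0.2, -0.4, 0.1]
opening: 0.006
finger_force: 0.0
```

```bash
python3 - <<'E'
from h import *
cv2.imwrite("pics/scene4.png",cams.snapshot("scene")[:,:,::-1]);go([])
im=cv2.imread("pics/scene4.png");b=cv2.resize(im[205:290,215:328],(791,595),interpolation=cv2.INTER_CUBIC)
b=np.clip(b*1.4,0,255).astype(np.uint8)
s=r.get_state();T=R.from_quat(s['eef_rot']);loc=lambda o:Y.inv().apply(s['tool_pos']+T.apply(o)-O)
for o,col in(((0,0,0),(0,255,255)),((0,0,.019),(255,255,0)),((0,0,-.045),(255,0,255)),((0,.094,-.045),(255,0,255)),((0,-.094,-.045),(255,0,255))):
    u=(proj("scene",loc(o))-[215,205]+.5)*7;cv2.circle(b,tuple(int(v) for v in u),5,col,2)
for x in(-.09,-.122,-.152):
    u=(proj("scene",(x,.0737,.076))-[215,205]+.5)*7;cv2.circle(b,tuple(int(v) for v in u),5,(0,255,0),1)
cv2.imwrite("pics/c4.png",b)
E
```

```text
clock 6.575 local [-0.1314  0.1049  0.1499] open 0.005666538143910997 F [ 0.8  0.4 -0.2]
```

View pics/c4.png

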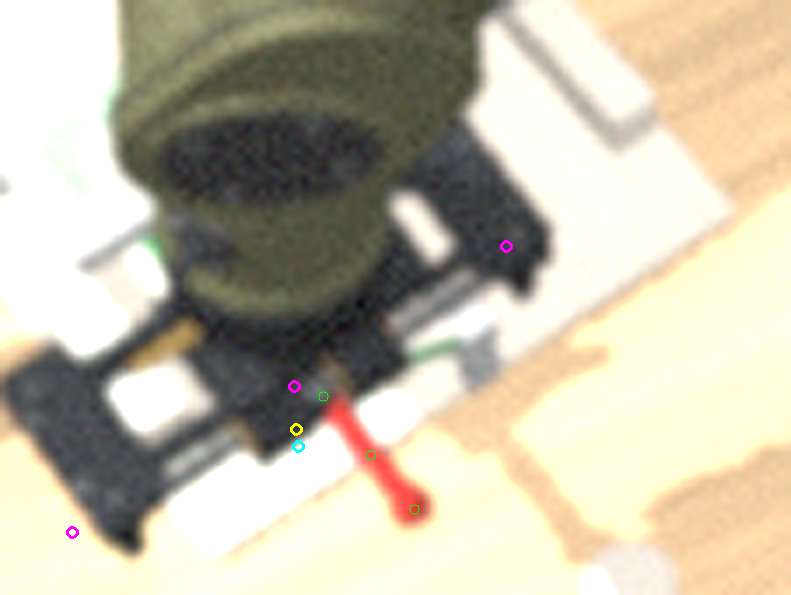

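```bash
python3 - <<'E'
from h import *
for n,P in dict(cornR=(-.09,-.135,.01),lugtop=(-.09,0,.06),lugbase=(-.09,0,.01),ledge=(-.04,-.107,.04),shelfR=(-.04,-.135,.182),shelfL=(-.04,.135,.182)).items():
    u=proj("scene",P);t=proj("top",P);print(n,u,"c4:",((u-[215,205]+.5)*7).round(),"crop scene:",((u-[190,150])*2.963+[400,0]).round(),"crop top",((t-[200,118])*2.759).round())
E
```

```text
cornR [320.7 233.5] c4: [743. 203.] crop scene: [787. 247.] crop top [375. 287.]
lugtop [282.9 249.7] c4: [479. 316.] crop scene: [675. 295.] crop top [229. 300.]
lugbase [284. 258.] c4: [486. 374.] crop scene: [679. 320.] crop top [233. 311.]
ledge [302.9 221.8] c4: [619. 121.] crop scene: [735. 213.] crop top [336. 233.]
shelfR [309.4 189.1] c4: [ 664. -108.] crop scene: [754. 116.] crop top [370. 184.]
shelfL [226.  241.6] c4: [ 80. 260.] crop scene: [507. 271.] crop top [ 44. 239.]
```

```bash
python3 - <<'E'
from h import *
print("tips_ahead",r.tips_ahead,[a for a in dir(r) if a[0]!='_'])
go([((-.128,.0735,.13),.15),((-.128,.0735,.06),.15),((-.128,.0735,.047),.15)])
E
```

```text
tips_ahead 0.019 ['Unreachable', 'finish_job', 'get_state', 'tips_ahead']
clock 6.575 local [-0.1314  0.1049  0.1499] open 0.005666538143910997 F [ 0.8  0.4 -0.2]
((-0.128, 0.0735, 0.13), 0.15) [-0.    -0.031  0.02 ] [-0.    -0.     0.003]
((-0.128, 0.0735, 0.06), 0.15) [ 0.01  -0.031  0.089] [-0.    -0.     0.003]
((-0.128, 0.0735, 0.047), 0.15) [ 0.012 -0.031  0.102] [-0.    -0.     0.003]
```

The visible finger ends sit about 30–45 mm short of where the TCP reading puts them. I'll open and go lower over the bar while watching the force.

jog_arm(turn=[[0,0,0],[0,0,0],[0,0,0],[0,0,0],[0,0,0],[0,0,0],[0,0,0],[0,0,0],[0,0,0],[0,0,0],[0,0,0],[0,0,0]], translation=[[0,-0.015,0],[0,-0.031,0.01],[0,-0.031,0.01],[0,-0.031,0.01],[0,-0.031,0.01],[0,-0.031,0.01],[0.0,-0.031,0.02],[0.003,-0.031,0.04],[0.006,-0.031,0.06],[0.008,-0.031,0.075],[0.01,-0.031,0.089],[0.01,-0.031,0.089]], grip=[0.4,0.4,0.4,0.4,0.4,0.4,0.4,0.4,0.4,0.4,0.4,0.4])

```text
clock: 8.07
tool_pos: [0.5335, 0.1278, 0.059]
eef_rot: [-0.078, 0.994, 0.005, 0.073]
contact_force: [-0.0, 0.5, 0.4]
opening: 0.601
finger_force: 0.0
```

jog_arm(turn=[[0,0,0],[0,0,0],[0,0,0],[0,0,0],[0,0,0],[0,0,0],[0,0,0],[0,0,0]], translation=[[0.001,0,0.006],[0.002,0,0.012],[0.002,0,0.012],[0.002,0,0.012],[0.002,0,0.012],[0.002,0,0.012],[0.002,0,0.012],[0.002,0,0.012]], grip=[0.4,0.4,1,1,1,1,1,1], force=25)

```text
clock: 9.07
tool_pos: [0.5342, 0.1285, 0.0482]
eef_rot: [-0.078, 0.994, 0.006, 0.075]
contact_force: [-0.1, 1.4, 0.4]
opening: 0.126
finger_force: 25.0
```

Gripped: 25 N, 11 mm open. Arc from here, with the TCP keeping its offset from the bar.

```bash
python3 - <<'E'
from h import *
s=r.get_state();p=Y.inv().apply(s['tool_pos']-O);b=lambda a:np.array([0,.08*np.cos(a),.08*np.sin(a)])
print(p-b(.4)); off=p-b(.4)
go([(tuple((b(a)+off).round(4)),.15) for a in np.linspace(.4,1.6,13)[1:]])
E
```

```text
[-0.12804714 -0.0005663   0.01708478]
clock 9.075 local [-0.128   0.0731  0.0482] open 0.126300430505067 F [-0.1  1.4  0.4]
((np.float64(-0.128), np.float64(0.0696), np.float64(0.0554)), 0.15) [-0.001 -0.004 -0.007] [-0.    -0.     0.001]
((np.float64(-0.128), np.float64(0.0655), np.float64(0.0623)), 0.15) [-0.002 -0.008 -0.014] [-0.    -0.     0.001]
((np.float64(-0.128), np.float64(0.0606), np.float64(0.0686)), 0.15) [-0.003 -0.013 -0.02 ] [-0.    -0.     0.001]
((np.float64(-0.128), np.float64(0.0552), np.float64(0.0745)), 0.15) [-0.004 -0.018 -0.026] [-0.    -0.     0.001]
((np.float64(-0.128), np.float64(0.0492), np.float64(0.0798)), 0.15) [-0.005 -0.024 -0.031] [-0.    -0.     0.001]
((np.float64(-0.128), np.float64(0.0427), np.float64(0.0844)), 0.15) [-0.005 -0.03  -0.036] [-0.    -0.     0.001]
((np.float64(-0.128), np.float64(0.0357), np.float64(0.0884)), 0.15) [-0.006 -0.037 -0.04 ] [-0.    -0.     0.001]
((np.float64(-0.128), np.float64(0.0284), np.float64(0.0916)), 0.15) [-0.006 -0.045 -0.043] [-0.    -0.     0.001]
((np.float64(-0.128), np.float64(0.0208), np.float64(0.0942)), 0.15) [-0.007 -0.052 -0.045] [-0.    -0.     0.001]
((np.float64(-0.128), np.float64(0.013), np.float64(0.0959)), 0.15) [-0.007 -0.06  -0.047] [-0.    -0.     0.001]
((np.float64(-0.128), np.float64(0.0051), np.float64(0.0969)), 0.15) [-0.007 -0.068 -0.048] [-0.    -0.     0.001]
((np.float64(-0.128), np.float64(-0.0029), np.float64(0.0971)), 0.15) [-0.007 -0.076 -0.048] [-0.    -0.     0.001]
```

jog_arm(turn=[[0,0,0],[0,0,0],[0,0,0],[0,0,0],[0,0,0],[0,0,0]], translation=[[0,-0.002,-0.004],[-0.001,-0.004,-0.007],[-0.002,-0.008,-0.014],[-0.003,-0.013,-0.02],[-0.004,-0.018,-0.026],[-0.004,-0.018,-0.026]], grip=[1,1,1,1,1,1])

```text
clock: 9.82
tool_pos: [0.5372, 0.1093, 0.0754]
eef_rot: [-0.077, 0.994, 0.005, 0.075]
contact_force: [-0.8, 3.8, 3.4]
opening: 0.125
finger_force: 25.0
```

```bash
python3 - <<'E'
from h import *
s=r.get_state();print(s['contact_force'],s['finger_force'])
c="scene";im=cams.snapshot(c);cv2.imwrite("pics/scene5.png",im[:,:,::-1]);im=im.astype(int)
m=(im[:,:,0]>90)&(im[:,:,1]<75)&(im[:,:,2]<75)&(im[:,:,0]>1.8*im[:,:,1]);m[:,:235]=0;m[:,310:]=0;m[:210]=0;m[300:]=0
p=np.argwhere(m)[:,::-1];b=p[p[:,1]>p[:,1].max()-6];print(len(p),b.mean(0))
for A in(.4,.6,.8,1.):print(A,proj(c,(-.152,.08*np.cos(A),.045+.08*np.sin(A))))
go([])
E
```

```text
[-0.79167641  3.79982444  3.43742858] 24.99570420884197
11 [278.81818182 268.27272727]
0.4 [273.7 277.3]
0.6 [275.6 273.4]
0.8 [278.4 269.3]
1.0 [281.9 265. ]
clock 9.875 local [-0.1281  0.0539  0.0753] open 0.12677732247395632 F [-1.1  3.1  4.4]
```

The plate follows, now at 0.8 rad as planned. Continuing to the far side.

```bash
python3 - <<'E'
from h import *
off=np.array([-.128,-.0006,.0171]);b=lambda a:np.array([0,.08*np.cos(a),.08*np.sin(a)])
go([(tuple((b(a)+off).round(4).tolist()),.15) for a in np.r_[np.linspace(.8,np.pi,19)[1:],3.17]])
E
```

```text
clock 9.875 local [-0.1281  0.0539  0.0753] open 0.12677732247395632 F [-1.1  3.1  4.4]
((-0.128, 0.0472, 0.0812), 0.15) [-0.001 -0.007 -0.006] [-0.002  0.    -0.001]
((-0.128, 0.0385, 0.0869), 0.15) [-0.002 -0.015 -0.011] [-0.002  0.    -0.001]
((-0.128, 0.0291, 0.0914), 0.15) [-0.003 -0.025 -0.016] [-0.002  0.    -0.001]
((-0.128, 0.0192, 0.0946), 0.15) [-0.003 -0.035 -0.019] [-0.002  0.    -0.001]
((-0.128, 0.009, 0.0965), 0.15) [-0.003 -0.045 -0.021] [-0.002  0.    -0.001]
((-0.128, -0.0014, 0.0971), 0.15) [-0.003 -0.055 -0.021] [-0.002  0.    -0.001]
((-0.128, -0.0117, 0.0963), 0.15) [-0.003 -0.066 -0.021] [-0.002  0.    -0.001]
((-0.128, -0.0219, 0.0942), 0.15) [-0.003 -0.076 -0.019] [-0.002  0.    -0.001]
((-0.128, -0.0318, 0.0908), 0.15) [-0.002 -0.086 -0.015] [-0.002  0.    -0.001]
((-0.128, -0.041, 0.0861), 0.15) [-0.002 -0.095 -0.01 ] [-0.002  0.    -0.001]
((-0.128, -0.0497, 0.0803), 0.15) [-0.001 -0.104 -0.005] [-0.002  0.    -0.001]
((-0.128, -0.0574, 0.0734), 0.15) [ 0.    -0.111  0.002] [-0.002  0.    -0.001]
((-0.128, -0.0643, 0.0655), 0.15) [ 0.001 -0.118  0.01 ] [-0.002  0.    -0.001]
((-0.128, -0.07, 0.0569), 0.15) [ 0.003 -0.124  0.018] [-0.002  0.    -0.001]
((-0.128, -0.0746, 0.0475), 0.15) [ 0.004 -0.128  0.028] [-0.002  0.    -0.001]
((-0.128, -0.0779, 0.0377), 0.15) [ 0.005 -0.132  0.037] [-0.002  0.    -0.001]
((-0.128, -0.0799, 0.0275), 0.15) [ 0.007 -0.134  0.048] [-0.002  0.    -0.001]
((-0.128, -0.0806, 0.0171), 0.15) [ 0.009 -0.134  0.058] [-0.002  0.    -0.001]
((-0.128, -0.0806, 0.0148), 0.15) [ 0.009 -0.134  0.06 ] [-0.002  0.    -0.001]
```

jog_arm(turn=[[0,0,0],[0,0,0],[0,0,0],[0,0,0],[0,0,0],[0,0,0],[0,0,0],[0,0,0],[0,0,0],[0,0,0],[0,0,0],[0,0,0],[0,0,0],[0,0,0],[0,0,0],[0,0,0],[0,0,0]], translation=[[-0.001,-0.007,-0.006],[-0.002,-0.015,-0.011],[-0.003,-0.025,-0.016],[-0.003,-0.035,-0.019],[-0.003,-0.045,-0.021],[-0.003,-0.055,-0.021],[-0.003,-0.066,-0.021],[-0.003,-0.076,-0.019],[-0.002,-0.086,-0.015],[-0.002,-0.095,-0.01],[-0.001,-0.104,-0.005],[0,-0.111,0.002],[0.001,-0.118,0.01],[0.003,-0.124,0.018],[0.004,-0.128,0.028],[0.005,-0.132,0.037],[0.005,-0.132,0.037]], grip=[1,1,1,1,1,1,1,1,1,1,1,1,1,1,1,1,1])

```text
clock: 12.0
tool_pos: [0.557, -0.0201, 0.0357]
eef_rot: [-0.078, 0.994, 0.005, 0.073]
contact_force: [-2.5, 5.6, -5.1]
opening: 0.125
finger_force: 25.0
```

```bash
python3 - <<'E'
from h import *
s=r.get_state();print(s['q'].round(2))
for c in("scene","top"):
    im=cams.snapshot(c);cv2.imwrite(f"pics/{c}6.png",im[:,:,::-1])
    print([(Y.inv().apply(d["position"]-O).round(3),round(float(d["p"]),2)) for d in models.place_of(c,"handle")[:2]])
go([((-.128,-.0799,.0275),.15),((-.128,-.0806,.0171),.15),((-.128,-.0806,.014),.15)])
E
```

```text
[ 0.13  0.88 -0.27  2.04  1.12  0.21  0.6 ]
[(array([-0.118, -0.079,  0.06 ]), 0.82)]
[(array([-0.055, -0.051,  0.063]), 0.17)]
clock 12.2 local [-0.1285 -0.0771  0.0359] open 0.1311225171296167 F [-1.5  5.  -5.2]
((-0.128, -0.0799, 0.0275), 0.15) [ 0.001 -0.003  0.008] [-0.    -0.003  0.001]
((-0.128, -0.0806, 0.0171), 0.15) [ 0.002 -0.003  0.019] [-0.    -0.003  0.001]
((-0.128, -0.0806, 0.014), 0.15) [ 0.003 -0.003  0.022] [-0.    -0.003  0.001]
```

jog_arm(turn=[[0,0,0],[0,0,0],[0,0,0],[0,0,0],[0,0,0]], translation=[[0.001,-0.002,0.006],[0.001,-0.003,0.012],[0.002,-0.003,0.017],[0.003,-0.003,0.02],[0.003,-0.003,0.02]], grip=[1,1,1,1,1])

```text
clock: 12.82
tool_pos: [0.558, -0.0216, 0.0189]
eef_rot: [-0.079, 0.994, 0.006, 0.075]
contact_force: [-10.6, 6.0, 26.0]
opening: 0.128
finger_force: 25.0
```

Stop reached (26 N). Releasing and backing off upwards.

jog_arm(turn=[[0,0,0],[0,0,0],[0,0,0],[0,0,0],[0,0,0],[0,0,0],[0,0,0],[0,0,0],[0,0,0],[0,0,0],[0,0,0],[0,0,0]], translation=[[0,0,0],[0,0,0],[0,0,0],[0,0,0],[0,0,-0.03],[0.0,0,-0.08],[0.02,-0.04,-0.13],[0.04,-0.08,-0.16],[0.06,-0.12,-0.18],[0.06,-0.16,-0.18],[0.06,-0.2,-0.18],[0.06,-0.2,-0.18]], grip=[0.4,0.4,0.4,0.4,0.4,0.4,0.4,1,1,1,1,1])

```text
clock: 14.32
tool_pos: [0.5034, -0.2387, 0.1856]
eef_rot: [-0.073, 0.995, 0.004, 0.074]
contact_force: [0.2, 0.1, -0.2]
opening: 0.057
finger_force: 0.0
```

```bash
python3 - <<'E'
from h import *
L=[]
for c,(x,y) in dict(scene=(225,170),top=(215,140)).items():
    im=cams.snapshot(c);cv2.imwrite(f"pics/{c}7.png",im[:,:,::-1])
    for n in("handle","cover_knob","port","cover_screw"):
        print(c,n,[(Y.inv().apply(d["position"]-O).round(3),round(float(d["p"]),2)) for d in models.place_of(c,n)[:1]])
    print(proj(c,(-.152,-.08,.045)),proj(c,(-.055,-.054,.063)))
    L.append(im[y:y+130,x:x+130,::-1])
cv2.imwrite("pics/c7.png",cv2.resize(np.hstack(L),(800,400),interpolation=2))
print(r.get_state()['q'].round(2));go([])
E
```

```text
scene handle [(array([-0.12 , -0.083,  0.043]), 0.71)]
scene cover_knob [(array([-0.052, -0.059,  0.067]), 0.47)]
scene port [(array([-0.055, -0.051,  0.052]), 0.9)]
scene cover_screw [(array([-0.016, -0.053,  0.054]), 0.71)]
[318.7 252.2] [291.  230.7]
top handle [(array([-0.121, -0.08 ,  0.043]), 0.62)]
top cover_knob [(array([ 0.061, -0.019,  0.176]), 0.66)]
top port [(array([-0.053, -0.053,  0.053]), 0.75)]
top cover_screw [(array([-0.014, -0.057,  0.053]), 0.68)]
[319.  246.7] [302.  209.4]
[ 0.87  0.7  -0.79  1.92  0.73  0.66  1.4 ]
clock 14.825 local [-0.2135 -0.28    0.1865] open 0.007452136710491092 F [-0.   0.3 -0.1]
```

View pics/c7.png

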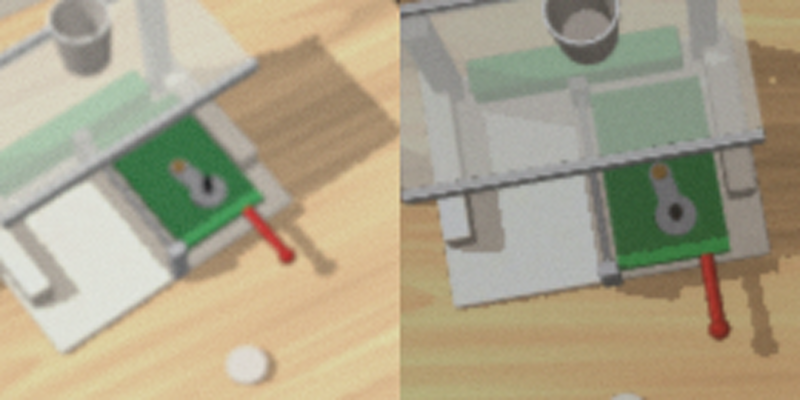

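The plate lies flat (handle z about 43 mm) with the cover still over the port and the knob at about (-54,-58) mm. Next I'll tilt the closed gripper forward clear of the shelf.

```bash
python3 - <<'E'
from h import *
go([((-.17,-.08,.17),.55),((-.14,-.03,.12),.55)])
E
```

```text
clock 14.825 local [-0.2135 -0.28    0.1865] open 0.007452136710491092 F [-0.   0.3 -0.1]
((-0.17, -0.08, 0.17), 0.55) [-0.041  0.2    0.023] [-0.001 -0.401  0.002]
((-0.14, -0.03, 0.12), 0.55) [-0.063  0.25   0.076] [-0.001 -0.401  0.002]
```

jog_arm(turn=[[0,-0.1,0],[0,-0.2,0],[0,-0.3,0],[0,-0.4,0],[0,-0.4,0],[0,-0.4,0],[0,-0.4,0],[0,-0.4,0],[0,-0.4,0],[0,-0.4,0]], translation=[[0,0,0],[0,0,0],[0,0,0],[0,0.04,0],[-0.02,0.08,0],[-0.03,0.12,0.01],[-0.035,0.16,0.02],[-0.04,0.2,0.023],[-0.04,0.2,0.023],[-0.04,0.2,0.023]], grip=[1,1,1,1,1,1,1,1,1,1])

```text
clock: 16.08
tool_pos: [0.5174, -0.0239, 0.1706]
eef_rot: [-0.078, 0.959, 0.023, 0.272]
contact_force: [0.2, 0.1, -0.8]
opening: 0.003
finger_force: 0.0
```

```bash
python3 - <<'E'
from h import *
s=r.get_state();print(s['q'].round(2),"tilt z axis local",Y.inv().apply(R.from_quat(s['eef_rot']).apply([0,0,1])).round(3),Y.inv().apply(R.from_quat(s['eef_rot']).apply([0,1,0])).round(3))
T=R.from_quat(s['eef_rot']);L=[]
loc=lambda o:Y.inv().apply(s['tool_pos']+T.apply(o)-O)
for c in("scene","top"):
    im=cams.snapshot(c)[:,:,::-1].copy();cv2.imwrite(f"pics/{c}8.png",im)
    u=proj(c,loc((0,0,0)));x,y=(u-[55,65]).astype(int);b=cv2.resize(im[y:y+100,x:x+100],(400,400),interpolation=2);b=np.clip(b*1.4,0,255).astype(np.uint8);print(c,x,y)
    for o,col in(((0,0,0),(0,255,255)),((0,0,.019),(255,255,0)),((0,0,-.045),(255,0,255))):
        v=(proj(c,loc(o))-[x,y]+.5)*4;cv2.circle(b,tuple(int(k) for k in v),3,col,1)
    L.append(b)
cv2.imwrite("pics/c8.png",np.hstack(L));go([])
E
```

```text
[ 0.7   0.86 -1.2   2.45  2.04  0.84 -0.29] tilt z axis local [ 0.525  0.006 -0.851] [-0.009  1.     0.002]
scene 265 169
top 262 180
clock 16.175 local [-0.1701 -0.0792  0.1696] open 0.0072118435772914906 F [-0.1 -1.5 -0.5]
```

View pics/c8.png

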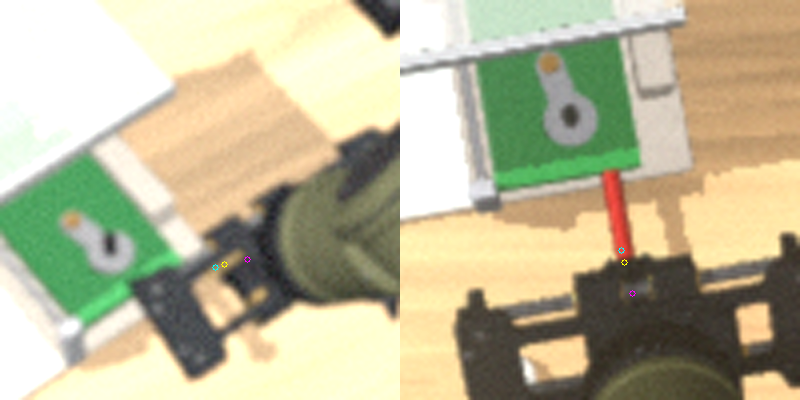

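The tilt is reached, with joint 6 well inside its range. Moving the shut fingers to the hinge side of the knob, in front of the shelf.

```bash
python3 - <<'E'
from h import *
go([((-.13,-.025,.10),.55),((-.048,-.025,.05),.55),((-.046,-.048,.05),.55),((-.042,-.068,.05),.55)])
E
```

```text
clock 16.175 local [-0.1701 -0.0792  0.1696] open 0.0072118435772914906 F [-0.1 -1.5 -0.5]
((-0.13, -0.025, 0.1), 0.55) [0.002 0.054 0.08 ] [ 0.    -0.     0.003]
((-0.048, -0.025, 0.05), 0.55) [-0.042  0.054  0.166] [ 0.    -0.     0.003]
((-0.046, -0.048, 0.05), 0.55) [-0.043  0.031  0.167] [ 0.    -0.     0.003]
((-0.042, -0.068, 0.05), 0.55) [-0.047  0.011  0.169] [ 0.    -0.     0.003]
```

jog_arm(turn=[[0,0,0],[0,0,0],[0,0,0],[0,0,0],[0,0,0],[0,0,0],[0,0,0],[0,0,0],[0,0,0]], translation=[[0,0.027,0.03],[0.002,0.054,0.06],[0.002,0.054,0.08],[-0.01,0.054,0.1],[-0.02,0.054,0.125],[-0.03,0.054,0.145],[-0.037,0.054,0.157],[-0.042,0.054,0.166],[-0.042,0.054,0.166]], grip=[1,1,1,1,1,1,1,1,1])

```text
clock: 17.3
tool_pos: [0.6287, 0.0415, 0.0496]
eef_rot: [-0.074, 0.96, 0.02, 0.271]
contact_force: [-0.1, -0.1, -0.4]
opening: 0.005
finger_force: 0.0
```

```bash
python3 - <<'E'
from h import *
s=r.get_state();print(s['q'].round(2))
go([((-.046,-.045,.05),.55),((-.042,-.068,.05),.55)])
E
```

```text
[ 0.46  1.17 -1.06  2.19  2.17  0.98 -0.27]
clock 17.3 local [-0.0481 -0.0274  0.0496] open 0.00481141523918928 F [-0.1 -0.1 -0.4]
((-0.046, -0.045, 0.05), 0.55) [-0.002 -0.018  0.001] [-0.002 -0.001 -0.   ]
((-0.042, -0.068, 0.05), 0.55) [-0.005 -0.041  0.003] [-0.002 -0.001 -0.   ]
```

No contact. Pushing towards -y.

jog_arm(turn=[[0,0,0],[0,0,0],[0,0,0],[0,0,0],[0,0,0],[0,0,0]], translation=[[0,-0.01,0],[-0.002,-0.018,0.001],[-0.003,-0.026,0.002],[-0.004,-0.034,0.002],[-0.005,-0.041,0.003],[-0.005,-0.041,0.003]], grip=[1,1,1,1,1,1])

```text
clock: 18.05
tool_pos: [0.6407, 0.0011, 0.0495]
eef_rot: [-0.074, 0.96, 0.019, 0.27]
contact_force: [0.1, 0.6, -1.1]
opening: 0.008
finger_force: 0.0
```

```bash
python3 - <<'E'
from h import *
go([])
for c in("scene","top"):
    im=cams.snapshot(c);cv2.imwrite(f"pics/{c}9.png",im[:,:,::-1])
    for n in("cover_knob","port","handle"):
        print(c,n,[(Y.inv().apply(d["position"]-O).round(3),round(float(d["p"]),2)) for d in models.place_of(c,n)[:2]])
E
```

```text
clock 18.05 local [-0.0425 -0.0692  0.0495] open 0.008172289797736768 F [ 0.1  0.6 -1.1]
scene cover_knob []
scene port [(array([-0.053, -0.052,  0.049]), 0.73)]
scene handle [(array([-0.118, -0.083,  0.04 ]), 0.77), (array([-0.056, -0.049,  0.052]), 0.19)]
top cover_knob [(array([-0.04 , -0.084,  0.063]), 0.67)]
top port [(array([-0.054, -0.05 ,  0.053]), 0.61)]
top handle []
```

The knob is at (-40,-84) mm, about -0.9 rad. A little further, then out.

jog_arm(turn=[[0,0,0],[0,0,0],[0,0,0],[0,0,0],[0,0,0],[0,0,0],[0,0,0],[0,0,0],[0,0,0],[0,0,0]], translation=[[0,-0.003,0],[0,-0.004,0],[0,-0.004,0],[0,0.008,0],[0,0.016,0],[0,0.016,-0.03],[0,0.016,-0.07],[0,0.016,-0.12],[0,0.016,-0.17],[0,0.016,-0.17]], grip=[1,1,1,1,1,1,1,1,1,1])

```text
clock: 19.7
tool_pos: [0.5501, 0.0055, 0.1976]
eef_rot: [-0.076, 0.959, 0.019, 0.273]
contact_force: [0.2, -0.2, -0.0]
opening: 0.005
finger_force: 0.0
```

```bash
python3 - <<'E'
from h import *
go([]);L=[]
for c,(x,y) in dict(scene=(225,170),top=(215,140)).items():
    im=cams.snapshot(c)
    for n in("cover_knob","port","handle"):
        print(c,n,[(Y.inv().apply(d["position"]-O).round(3),round(float(d["p"]),2)) for d in models.place_of(c,n)[:2]])
    L.append(im[y:y+130,x:x+130,::-1])
cv2.imwrite("pics/c10.png",cv2.resize(np.hstack(L),(800,400),interpolation=2))
E
```

```text
clock 19.7 local [-0.1313 -0.0508  0.1976] open 0.004557603593297023 F [ 0.2 -0.2 -0. ]
scene cover_knob [(array([-0.039, -0.081,  0.064]), 0.42)]
scene port [(array([-0.055, -0.05 ,  0.052]), 0.91)]
scene handle [(array([-0.12 , -0.083,  0.04 ]), 0.79)]
top cover_knob [(array([-0.041, -0.082,  0.065]), 0.71)]
top port [(array([-0.053, -0.052,  0.051]), 0.63)]
top handle [(array([-0.122, -0.079,  0.042]), 0.76)]
```

View pics/c10.png

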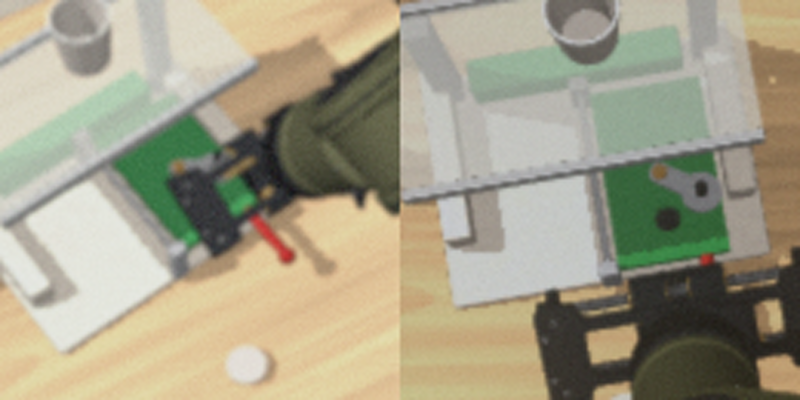

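The port at (667,219) in the top view looks uncovered, with the disc at (695,190), so roughly 0.85 rad. That margin is thin, so I'll push a few mm more.

```bash
python3 - <<'E'
from h import *
go([((-.118,-.055,.175),.55),((-.05,-.055,.07),.55),((-.037,-.055,.05),.55),((-.035,-.080,.05),.55)])
E
```

```text
clock 20.1 local [-0.1311 -0.0512  0.1936] open 0.007496494315351727 F [0.7 0.3 0.9]
((-0.118, -0.055, 0.175), 0.55) [-0.001 -0.004  0.023] [-0.    -0.002  0.   ]
((-0.05, -0.055, 0.07), 0.55) [-0.005 -0.004  0.148] [-0.    -0.002  0.   ]
((-0.037, -0.055, 0.05), 0.55) [-0.005 -0.004  0.172] [-0.    -0.002  0.   ]
((-0.035, -0.08, 0.05), 0.55) [-0.007 -0.029  0.173] [-0.    -0.002  0.   ]
```

jog_arm(turn=[[0,0,0],[0,0,0],[0,0,0],[0,0,0],[0,0,0],[0,0,0],[0,0,0],[0,0,0],[0,0,0],[0,0,0],[0,0,0],[0,0,0],[0,0,0],[0,0,0],[0,0,0],[0,0,0],[0,0,0]], translation=[[0,-0.004,0.04],[-0.003,-0.004,0.09],[-0.005,-0.004,0.13],[-0.005,-0.004,0.16],[-0.005,-0.004,0.172],[-0.005,-0.004,0.172],[-0.006,-0.012,0.172],[-0.006,-0.018,0.172],[-0.007,-0.024,0.173],[-0.007,-0.029,0.173],[-0.007,-0.029,0.173],[-0.006,-0.015,0.172],[-0.006,-0.008,0.172],[-0.005,-0.008,0.12],[0,-0.008,0.06],[0,-0.008,0],[0,-0.008,0]], grip=[1,1,1,1,1,1,1,1,1,1,1,1,1,1,1,1,1])

```text
clock: 22.22
tool_pos: [0.5511, -0.0021, 0.1982]
eef_rot: [-0.077, 0.959, 0.019, 0.273]
contact_force: [-0.2, -0.1, 0.1]
opening: 0.006
finger_force: 0.0
```

```bash
python3 - <<'E'
from h import *
go([])
for c in("scene","top"):
    cams.snapshot(c)
    for n in("cover_knob","port","handle","dish","jar","cup_shelf"):
        print(c,n,[(Y.inv().apply(d["position"]-O).round(3),round(float(d["p"]),2)) for d in models.place_of(c,n)[:1]])
E
```

```text
clock 22.225 local [-0.1315 -0.0585  0.1982] open 0.005938270381075702 F [-0.2 -0.1  0.1]
scene cover_knob [(array([-0.029, -0.086,  0.065]), 0.44)]
scene port [(array([-0.056, -0.047,  0.051]), 0.98)]
scene handle [(array([-0.117, -0.081,  0.041]), 0.66)]
scene dish [(array([-0.206,  0.008,  0.004]), 0.58)]
scene jar [(array([0.04 , 0.201, 0.002]), 0.83)]
scene cup_shelf [(array([ 0.06 , -0.019,  0.172]), 0.98)]
top cover_knob [(array([-0.031, -0.088,  0.064]), 0.64)]
top port [(array([-0.053, -0.056,  0.054]), 0.88)]
top handle [(array([-0.12 , -0.078,  0.038]), 0.61)]
top dish [(array([-0.204,  0.007, -0.002]), 0.65)]
top jar [(array([-0.017, -0.054,  0.052]), 0.64)]
top cup_shelf [(array([ 0.062, -0.016,  0.171]), 0.68)]
```

The knob is now at (-30,-87) mm, about -1.2 rad. The plate is flat, the other things I rechecked are in place, and the arm is clear, so I'm handing in.

```bash
python3 -c "
from plant import r
print(r.finish_job())"
```

```text
the job is handed in; nothing more can be done
None
```

I turned the plate over so it lies flat with its green side up, swivelled the cover about 1.2 rad so the port is fully uncovered, and handed the job in at about 22 s; no verdict came back.

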